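# True the alignment jig with the square

### The arm

A 7-joint arm with a two-finger parallel gripper is mounted at the origin on a cart in front of the work surface, level with it; the furniture and walls round the work are solid. World frame = base frame: x ahead of the robot, y to its left, z up, the work surface at z = 0. Lengths are in m, angles in rad, forces in N, time in s.
With the tool pointing down it reaches from about 0.35 to 0.9 m from the base axis. Payload 7.2 kg.
Tool frame: the origin (TCP) lies midway between the tips of the shut fingers; the grasp point (between the pads) lies 19 mm behind it; x points along the fingers, y is the direction in which the jaws open and shut, and the axes are right-handed (so a half turn about x gives the same grasp; the last joint's range is limited). The gripper opens to 85 mm and grips with 20 to 120 N. Pads are 22 mm wide; open, the fingers measure 114 mm over their backs; the gripper's body (76 mm by 85 mm) begins 54 mm behind the grasp point. The pads swing forward as they close: fully open they stand 13 mm farther back than shut.
Start: joints at [1.109, 0.411, -0.013, 1.596, 0.006, 1.134, -0.082], TCP at [0.24, -0.577, 0.231] pointing down, gripper open.
Joint ranges: [-2.95, 2.95], [-0.29, 1.99], [-1.47, 1.44], [0.14, 2.54], [-1.03, 4.17], [0.13, 1.85], [-2.86, 2.86]. Speed limits (rad/s): [2.39, 2.39, 3.01, 3.01, 3.14, 3.14, 3.14].

### API

Orientations are given as a 3x3 rotation matrix whose columns are the frame's x, y, z axes.
In Python, from plant import manip gives the robot as it stands.
- The arm moves only by the tool move_arm, never from a script. Its argument "moves" is one flat list of numbers, 5 for each row, row after row: the shift along the tool's x, y, z scaled (see below), then the turn about the tool's x scaled (see below), then the opening, from 0 (shut) to 1 (fully open). In form: [x, y, z, yaw, fingers, x, y, z, yaw, fingers, ...]. A call has 1 to 10 rows; each row is the pose to reach, as a shift and turn from the pose commanded when the call began, along the tool's axes at that moment; what a row does not reach only later rows make up. The controller multiplies each number of a shift by 1 m and each number of a turn by 90 degrees. A row lasts 1/10 s, in which the tool goes at most 50 mm and 8.59 degrees, less where a joint would pass 70% of its speed; a pose out of reach is approached as far as the arm can. A call with a number of a shift or a turn outside -1 to 1 is refused whole. A call with a gripper value outside its range is refused whole. The fingers move at their own pace and stop on an object; the grip force is fixed at half the most. Time passes only in rows, so rows that repeat a pose let the fingers close. It gives the time, the measured TCP pose, the force and the opening at its end, in the units of the state.
- manip.state(): the state, without advancing time (a new reading comes with each control period).
- manip.camera(name): name is "scene" or "side" or "wrist"; returns (picture, depth): 384x512x3 uint8, red, green, blue; 384x512 float32, m along the optical axis (not along the pixel's ray), 0 where there is no reading.
- manip.camera_model(name): a dict with "K" (3x3 intrinsics, pixels), "rvec" (rotation vector, rad) and "tvec" (3), from world to camera coordinates, as OpenCV has them. Camera axes: x right, y down, z forward; pixel columns grow to the right and rows downward; lengths in m; the calibration is good to about 2 mm. The wrist camera is an equidistant fisheye: a pixel r from the principal point sees the ray r / f radians off the axis. A picture is of the moment at which its call begins: read the wrist's pose just before it. camera_model takes no time and is no camera call; for the wrist camera it gives the pose at the moment of the call.
- manip.job_done(): hands the job in, once; it reports no verdict.
Trained networks look in the newest picture that a camera, given by its name, has taken for a name from the list of things; names that differ only in an ending like _2 or _b are one class to them, and where a whole thing is asked for, a point or a joint stands for the part that bears it (a point fixed in the world has none). Each returns a list of dicts, best first, with "conf" (0 to 1); they miss things now and then, are a little off and sometimes report something else, mostly with a low value. They report only what shows in the picture. A call takes as long as a camera call.
- manip.find_in(camera, label): "point" ([x, y, z] in m, in world coordinates, good to about 4 mm: the middle of the surface that is visible of it).
- manip.trace(camera, label): "mask" (384x512 bool, what is visible of it).
- manip.tip_of(camera, label): "point" ([x, y, z] in m, in world coordinates, good to about 4 mm: a listed point, or the origin of a listed thing).
The state is a dict: "clock": time; "qpos": joint angles; "joint_vel": joint speeds; "joint_torque": joint torques, N m; "position": TCP position; "orientation": TCP orientation; "wrist_force": force on the tool from outside, world axes, zero at the start; "wrist_torque": the same for the moment, N m; "grip_width": finger opening in m.
Only numpy, scipy, OpenCV 4.12 (cv2) and the standard library are available. Lean on these libraries where they do the work, as an engineer would, in place of code of your own. Each camera call takes 0.05 s, during which the arm holds its last target. There are 200 camera calls.

### The job

Pick up the steel square by its upright grip, lay it on the jig's plate and push it gently into the inside corner of the two fences until it swings the leaning fence true and sits flush, without gaps, on both fences at once; keep it pressed on both with some 6 to 14 N each for about a second. The fences were clamped by hand a few millimetres off their marks, so feel for them. Then let go and leave the square lying flush in the corner. Move the fence only with the square, never with the gripper, never press harder than 20 N, and leave the bystanders where they are.

Things in the scene. Friction and masses are not known exactly. Their poses are not given: they have to be found in the camera images.
- square_grip (a point): Centre of the black upright grip of the loose steel square (0.25 kg). Grip: 46 mm long (x), 20 mm wide (y) between flat sides, from 11 to 62 mm above the square's underside; this point is 44 mm above it, and 50 mm in -x and 50 mm in -y from the square's outer corner. Axes as at square_corner.
- square_corner (a point): Outer corner of the square, on its underside, where its two outer edges' lines meet (the metal is cut back 12 mm there). The square is a flat L 14 mm thick with a diagonal web; legs 110 mm long, 20 mm wide. One leg runs along -x, its outer edge facing +y; the other along -y, its outer edge facing +x. It lies flat, z up. Its metal is polished and slides easily on the jig.
- jig_corner (a point): Nominal inside corner of the jig's fences, on top of its 8 mm aluminium plate (fixed to the bench; it reaches 185 mm in -x, -y and 30 mm in +x, +y from here). Axes turn with the jig. Two grey fences, 16 mm thick, 18 mm high, stand on the plate at its +x and +y sides. The square goes between them, x and y axes along these, corner within 6 mm of here along each axis.
- swivel (a joint): Angle of the swivel fence, rad, about a fixed upright pivot in the fence, 50 mm in -x from the nominal corner: 0 = true (square to the fixed fence), positive = its long free end leaning inward to -y of the jig (6 mm at 60 mm from the pivot for 0.1). Starts 0.05 to 0.12; can be pushed past true, to -0.12. Stiff: it stays where left and turns under about 2.5 N at 60 mm.
- timer: Bystander: white bench timer, 46x68x52 mm, origin at its underside.
- tape_roll: Bystander: roll of tape lying flat, 98 mm across, 20 mm high, origin at its underside.
- marker: Bystander: blue and white marker pen lying on the bench, 130 mm long, origin at its underside.
- jig: The jig (origin 8 mm below jig_corner, same axes). Fixed fence: rigid, 150 mm long along y (-15 to -165 mm), inner face nominally at x = 0. Swivel fence: 150 mm long, when true along x (-10 to -160 mm) with inner face nominally at y = 0. Each has been clamped by hand up to 6 mm to either side of its nominal face, but parallel to it: find them by touch. 20 N at most.

How it is judged:
By the outcome, as a careful person would: the job done as asked, in the order asked, and still so for the second after the job is handed in, with the robot touching nothing.
It also fails if it takes over 72 s, if anything falls off the work surface, if the arm or the gripper's body presses on something with over 40 N, if the wrist force passes 120 N, or if a joint passes its speed limit or range.

## Working session

There is one attempt and no reset: what is moved stays moved. The work goes in short steps, Python scripts to look and compute and a tool call to move; the robot and the scene stay as the last step left them, time stands still between calls to the robot, and variables do not carry over. Pictures are saved under pics/ and viewed, about 8 in all and at most 12, crops included, and the job is handed in when it is done.

Besides the shell and the picture viewer there is one more tool, called after "Call:" by a JSON object that holds its "api" and its "payload", one argument or row to a line. move_arm: Moves the arm, as the interface text tells. Its arguments: {"type":"object","properties":{"moves":{"type":"array"}},"required":["moves"]}

```bash
mkdir -p pics; ls; python3 - <<'E'
from plant import manip
import cv2, numpy as np
s=manip.state(); print({k:np.round(v,3).tolist() for k,v in s.items()})
im={}
for c in ("scene","side"):
    p,d=manip.camera(c); im[c]=p
    for l in ("square_grip","square_corner","jig_corner","timer","tape_roll","marker","jig"):
        r=manip.tip_of(c,l); print(c,l,[(np.round(x["point"],3).tolist(),round(x["conf"],2)) for x in r[:2]])
cv2.imwrite("pics/a.png",cv2.cvtColor(cv2.resize(np.vstack([im["scene"],im["side"]]),None,fx=.78,fy=.78) ,cv2.COLOR_RGB2BGR))
E
```

```text
pics
{'clock': 0.0, 'qpos': [1.109, 0.412, -0.013, 1.597, 0.006, 1.134, -0.082], 'joint_vel': [0.001, -0.001, 0.0, 0.001, -0.0, 0.0, 0.001], 'joint_torque': [-0.0, -60.063, 0.682, -29.94, 0.014, 0.011, 0.0], 'position': [0.24, -0.577, 0.23], 'orientation': [[-0.001, 0.384, -0.923], [0.001, -0.923, -0.384], [-1.0, -0.002, 0.0]], 'wrist_force': [0.142, -0.684, -0.678], 'wrist_torque': [-0.01, -0.057, 0.044], 'grip_width': 0.085}
scene square_grip [([0.451, -0.244, 0.049], 0.66), ([0.777, 0.009, 0.001], 0.24)]
scene square_corner [([0.518, -0.206, 0.0], 0.71)]
scene jig_corner [([0.601, 0.252, 0.006], 0.92)]
scene timer [([0.681, -0.228, 0.0], 0.92)]
scene tape_roll [([0.784, -0.127, 0.002], 0.68)]
scene marker [([0.778, 0.008, 0.003], 0.58), ([0.681, -0.23, 0.002], 0.2)]
scene jig [([0.602, 0.255, 0.001], 0.78), ([0.684, -0.224, -0.003], 0.49)]
side square_grip [([0.45, -0.24, 0.046], 0.71)]
side square_corner [([0.515, -0.207, 0.0], 0.56)]
side jig_corner [([0.598, 0.251, 0.009], 0.87)]
side timer []
side tape_roll []
side marker [([0.775, 0.01, 0.0], 0.67)]
side jig [([0.604, 0.256, -0.002], 0.62)]
```

View pics/a.png

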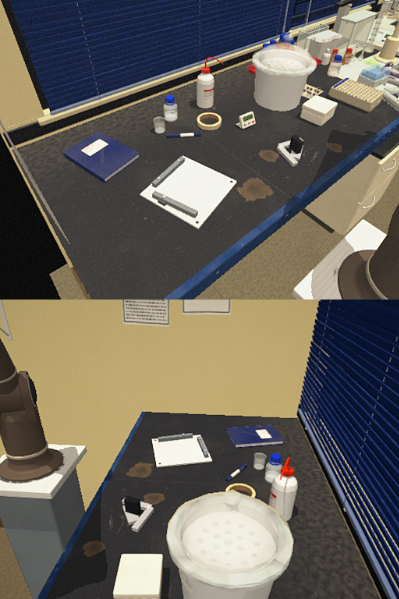

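```bash
cat > h.py <<'E'
from plant import manip
import cv2, numpy as np
def proj(cam,P,m=None):
    m=m or manip.camera_model(cam); R,_=cv2.Rodrigues(np.array(m["rvec"],float)); K=np.array(m["K"])
    X=np.asarray(P).reshape(-1,3)@R.T+np.array(m["tvec"]).ravel()
    if cam=="wrist":
        r=np.hypot(X[:,0],X[:,1])+1e-12; t=np.arctan2(r,X[:,2])
        x=X[:,:2]/r[:,None]*t[:,None]
    else: x=X[:,:2]/X[:,2:]
    return x*[K[0,0],K[1,1]]+[K[0,2],K[1,2]]
def ortho(cam,pic,c,z,half,n=400,m=None):
    # up = +x world, left = +y world
    g=np.linspace(half,-half,n); xx,yy=np.meshgrid(c[0]+g,c[1]+g,indexing="ij")
    uv=proj(cam,np.stack([xx,yy,np.full_like(xx,z)],-1),m).astype(np.float32).reshape(n,n,2)
    return cv2.remap(pic,uv[...,0],uv[...,1],cv2.INTER_LINEAR)
def save(name,im): cv2.imwrite("pics/"+name,cv2.cvtColor(im,cv2.COLOR_RGB2BGR))
E
python3 - <<'E'
from h import *
rows=[]
for c in ("scene","side"):
    p,d=manip.camera(c)
    rows.append(np.hstack([ortho(c,p,(.48,-.23),.014,.1,300),ortho(c,p,(.54,.18),.026,.17,480)[90:390]]))
    for l in ("square_grip","jig"):
        for r in manip.trace(c,l)[:1]:
            mk=r["mask"]; print(c,l,mk.sum(),r["conf"])
            m=manip.camera_model(c);K=np.array(m["K"]);R,_=cv2.Rodrigues(np.array(m["rvec"]))
            v,u=np.nonzero(mk&(d>0)); Z=d[v,u]; X=np.c_[(u-K[0,2])/K[0,0]*Z,(v-K[1,2])/K[1,1]*Z,Z]
            W=(X-np.array(m["tvec"]).ravel())@R
            for lo,hi in ((.004,.011),(.011,.017),(.023,.03),(.055,.07)):
                q=W[(W[:,2]>lo)&(W[:,2]<hi)][:,:2].astype(np.float32)
                if len(q)>10: print(lo,len(q),cv2.minAreaRect(q))
    
save("b.png",np.vstack(rows))
E
```

```text
scene square_grip 792 0.9
0.004 124 ((0.45842093229293823, -0.20843225717544556), (0.0895504504442215, 0.0955660492181778), 20.45615577697754)
0.011 331 ((0.4468806982040405, -0.24116897583007812), (0.1062430888414383, 0.11298684030771255), 71.80847930908203)
0.023 38 ((0.4504096508026123, -0.2314193993806839), (0.044904403388500214, 0.01738780364394188), 4.8883795738220215)
0.055 95 ((0.45179399847984314, -0.2397884875535965), (0.022568633779883385, 0.04527800902724266), 76.32158660888672)
side square_grip 1168 0.78
0.004 318 ((0.4731910228729248, -0.23833008110523224), (0.08607840538024902, 0.14389951527118683), 28.050079345703125)
0.011 328 ((0.4739285111427307, -0.2384338676929474), (0.08226778358221054, 0.14357052743434906), 27.5548038482666)
0.023 49 ((0.45541590452194214, -0.25222110748291016), (0.04512070491909981, 0.01535717211663723), 3.1570425033569336)
0.055 133 ((0.45475026965141296, -0.24405978620052338), (0.02155095897614956, 0.046798113733530045), 69.90457153320312)
side jig 2039 0.56
0.004 1726 ((0.5490514039993286, 0.1510438472032547), (0.2146870344877243, 0.22047056257724762), 16.913347244262695)
```

View pics/b.png

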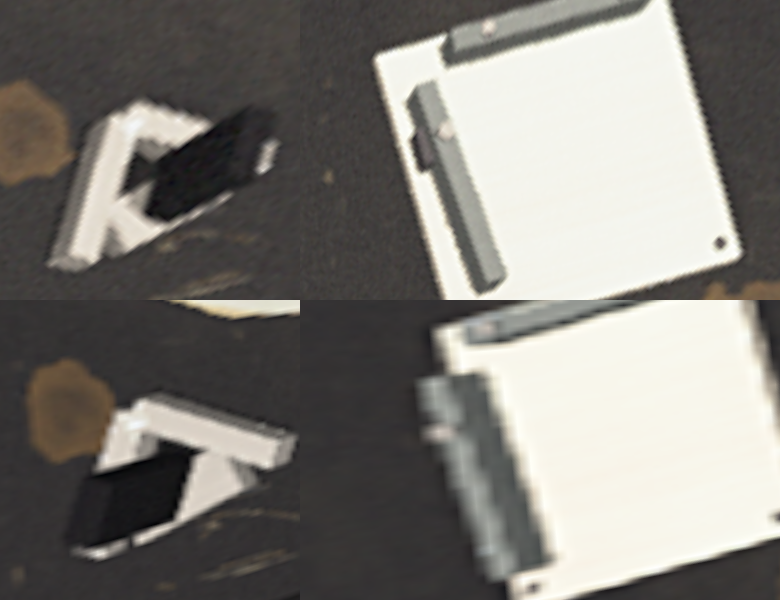

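Call:
{"api": "move_arm", "payload": {
  "moves": [0,-0.227,-0.323,0.45,1,0,-0.227,-0.323,0.45,1,0,-0.227,-0.323,0.45,1,0,-0.227,-0.323,0.45,1,0,-0.227,-0.323,0.45,1,0,-0.227,-0.323,0.45,1,0,-0.227,-0.323,0.45,1,0,-0.227,-0.323,0.45,1,0,-0.227,-0.323,0.45,1,0,-0.227,-0.323,0.45,1]
}}

```text
clock: 2.1
position: [0.4518, -0.2421, 0.2314]
orientation: [[0.0, -0.304, -0.953], [0.0, -0.953, 0.304], [-1.0, -0.0, -0.0]]
wrist_force: [-0.3, -0.5, 0.9]
grip_width: 0.0853
```

```bash
python3 - <<'E'
from h import *
s=manip.state(); print(s["clock"],s["position"],np.round(s["orientation"],3).tolist())
m=manip.camera_model("wrist"); p,d=manip.camera("wrist")
for l in ("square_grip","square_corner","jig_corner"):
    print(l,[(np.round(x["point"],4).tolist(),round(x["conf"],2)) for x in manip.tip_of("wrist",l)[:2]])
o=[ortho("wrist",p,(.48,-.23),z,.1,380,m) for z in (.014,.062)]
save("c.png",np.vstack([np.hstack(o),cv2.resize(p,(760,570))[:220]]))
np.savez("w1.npz",p=p,d=d,m=m)
E
```

```text
2.1 [ 0.45181471 -0.24214997  0.23138188] [[0.0, -0.304, -0.953], [0.0, -0.953, 0.304], [-1.0, -0.0, -0.0]]
square_grip [([0.4512, -0.2443, 0.0454], 0.82)]
square_corner [([0.5202, -0.2055, -0.0023], 0.93)]
jig_corner []
```

View pics/c.png

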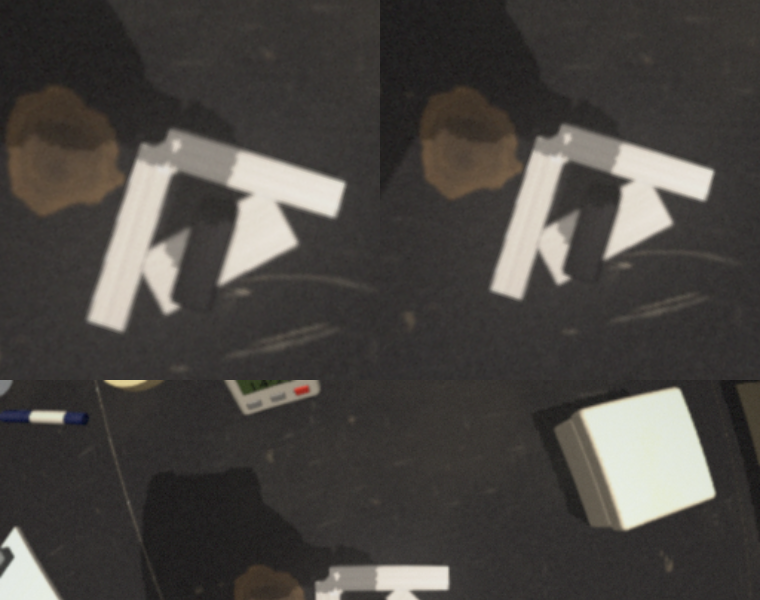

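```bash
cat >> h.py <<'E'
def segs(o,c,half,minlen):
    n=o.shape[0]; L=cv2.createLineSegmentDetector().detect(cv2.cvtColor(o,cv2.COLOR_RGB2GRAY))[0].reshape(-1,4)
    out=[]
    for a in L:
        P=[(c[0]+half-2*half*v/(n-1),c[1]+half-2*half*u/(n-1)) for u,v in (a[:2],a[2:])]
        P=np.array(P); e=P[1]-P[0]; l=np.hypot(*e)
        if l>minlen: out.append((np.degrees(np.arctan2(e[1],e[0])),l,P))
    return sorted(out,key=lambda t:-t[1])
E
python3 - <<'E'
from h import *
z=np.load("w1.npz",allow_pickle=True); m=z["m"].item(); c=(.48,-.23)
o=ortho("wrist",z["p"],c,.014,.1,600,m)
for a,l,P in segs(o,c,.1,.03): print(round(a,1),round(l,3),np.round(P,4).tolist())
E
```

```text
163.0 0.097 [[0.5044000148773193, -0.20399999618530273], [0.4115000069141388, -0.17560000717639923]]
72.8 0.096 [[0.48429998755455017, -0.31200000643730164], [0.5126000046730042, -0.22050000727176666]]
-62.4 0.047 [[0.4293000102043152, -0.24549999833106995], [0.4510999917984009, -0.287200003862381]]
-17.4 0.047 [[0.44749999046325684, -0.20759999752044678], [0.4921000003814697, -0.2215999960899353]]
163.6 0.041 [[0.46970000863075256, -0.2563999891281128], [0.4302000105381012, -0.24480000138282776]]
-107.3 0.04 [[0.48980000615119934, -0.22499999403953552], [0.47780001163482666, -0.26330000162124634]]
-16.8 0.033 [[0.4056999981403351, -0.19509999454021454], [0.4372999966144562, -0.2046000063419342]]
-107.2 0.033 [[0.47440001368522644, -0.27559998631477356], [0.46480000019073486, -0.3066999912261963]]
```

Call:
{"api": "move_arm", "payload": {
  "moves": [0.05,0,0,-0.006,1,0.1,0,0,-0.006,1,0.15,0,0,-0.006,1,0.19,0,0,-0.006,1,0.205,0,0,-0.006,1,0.205,0,0,-0.006,1,0.205,0,0,-0.006,0,0.205,0,0,-0.006,0,0.205,0,0,-0.006,0,0.205,0,0,-0.006,0]
}}

```text
clock: 3.3
position: [0.4516, -0.244, 0.0274]
orientation: [[0.002, -0.299, -0.954], [-0.001, -0.954, 0.299], [-1.0, 0.0, -0.002]]
wrist_force: [0.2, -0.2, 0.1]
grip_width: 0.0279
```

Call:
{"api": "move_arm", "payload": {
  "moves": [0,0,0,0,0,0,0,0,0,0,0,0,0,0,0]
}}

```text
clock: 3.6
position: [0.4517, -0.2439, 0.0274]
orientation: [[0.002, -0.299, -0.954], [-0.001, -0.954, 0.299], [-1.0, 0.0, -0.002]]
wrist_force: [-0.7, 0.5, 6.5]
grip_width: 0.0192
```

Call:
{"api": "move_arm", "payload": {
  "moves": [-0.03,0,0,0,0,-0.08,0,0,0,0,-0.13,-0.04,0.003,-0.03,0,-0.13,-0.08,0.006,-0.08,0,-0.13,-0.13,0.01,-0.13,0,-0.13,-0.18,0.015,-0.18,0,-0.13,-0.23,0.02,-0.23,0,-0.13,-0.28,0.025,-0.28,0,-0.13,-0.33,0.03,-0.33,0,-0.13,-0.37,0.0315,-0.373,0]
}}

```text
clock: 4.6
position: [0.5309, 0.122, 0.1563]
orientation: [[-0.0, 0.283, -0.959], [0.0, -0.959, -0.283], [-1.0, -0.0, 0.0]]
wrist_force: [0.1, 0.3, -2.9]
grip_width: 0.0191
```

Call:
{"api": "move_arm", "payload": {
  "moves": [0,-0.02,0.007,0,0,0,-0.02,0.007,0,0,0,-0.02,0.007,0,0,0,-0.02,0.007,0,0]
}}

```text
clock: 5.0
position: [0.5194, 0.1347, 0.1561]
orientation: [[-0.0, 0.277, -0.961], [-0.001, -0.961, -0.277], [-1.0, 0.001, 0.0]]
wrist_force: [0.4, 0.3, -2.5]
grip_width: 0.0195
```

```bash
python3 - <<'E'
from h import *
s=manip.state(); print(s["clock"],s["position"],np.round(s["orientation"],3).tolist(),np.round(s["wrist_force"],2),s["wrist_torque"],s["grip_width"])
m=manip.camera_model("wrist"); p,d=manip.camera("wrist")
np.savez("w2.npz",p=p,d=d,m=m)
for l in ("square_grip","square_corner","jig_corner"):
    print(l,[(np.round(x["point"],4).tolist(),round(x["conf"],2)) for x in manip.tip_of("wrist",l)[:2]])
c=(.55,.18)
for z in (.008,.026):
  o=ortho("wrist",p,c,z,.16,640,m)
  print(z)
  for a,l,P in segs(o,c,.16,.05): print(round(a,1),round(l,3),np.round(P,4).tolist())
save("d.png",np.hstack([cv2.resize(p,(512,384))[:, :],cv2.resize(o,(288,288)).copy() if 0 else cv2.copyMakeBorder(cv2.resize(o,(288,288)),0,96,0,0,cv2.BORDER_CONSTANT)]))
E
```

```text
5.0 [0.51935236 0.13471704 0.15614981] [[-0.0, 0.277, -0.961], [-0.001, -0.961, -0.277], [-1.0, 0.001, 0.0]] [ 0.4   0.29 -2.49] [-0.01785478  0.03564415  0.05747093] 0.019518239406919848
square_grip [([0.5192, 0.131, 0.1716], 0.72)]
square_corner [([0.5992, 0.2517, 0.0069], 0.3)]
jig_corner []
0.008
106.3 0.213 [[0.6812000274658203, 0.08569999784231186], [0.6216999888420105, 0.2897999882698059]]
-73.8 0.159 [[0.527999997138977, 0.20669999718666077], [0.5723000168800354, 0.05389999970793724]]
106.3 0.153 [[0.652400016784668, 0.09440000355243683], [0.6093999743461609, 0.24160000681877136]]
-163.7 0.121 [[0.5317000150680542, 0.2639000117778778], [0.41589999198913574, 0.23010000586509705]]
16.3 0.114 [[0.5723000168800354, 0.052799999713897705], [0.6812000274658203, 0.08470000326633453]]
20.2 0.1 [[0.43849998712539673, 0.2222999930381775], [0.5321999788284302, 0.2567000091075897]]
106.2 0.098 [[0.5507000088691711, 0.11270000040531158], [0.5231000185012817, 0.20720000565052032]]
-159.8 0.097 [[0.5898000001907349, 0.2547999918460846], [0.49880000948905945, 0.22130000591278076]]
-73.3 0.088
[... 2814 characters left out ...]
4259999990463257]]
-163.8 0.062 [[0.6189000010490417, 0.2816999852657318], [0.5597000122070312, 0.2644999921321869]]
106.4 0.058 [[0.5702999830245972, 0.05810000002384186], [0.5539000034332275, 0.11400000005960464]]
94.8 0.056 [[0.6700000166893005, 0.2840000092983246], [0.6654000282287598, 0.33970001339912415]]
16.4 0.055 [[0.484499990940094, 0.03310000151395798], [0.5376999974250793, 0.048700001090765]]
99.0 0.053 [[0.6783000230789185, 0.23190000653266907], [0.6700000166893005, 0.28459998965263367]]
-163.8 0.053 [[0.4975000023841858, 0.1800999939441681], [0.446399986743927, 0.16529999673366547]]
109.1 0.053 [[0.7084000110626221, 0.1306000053882599], [0.691100001335144, 0.18070000410079956]]
```

View pics/d.png

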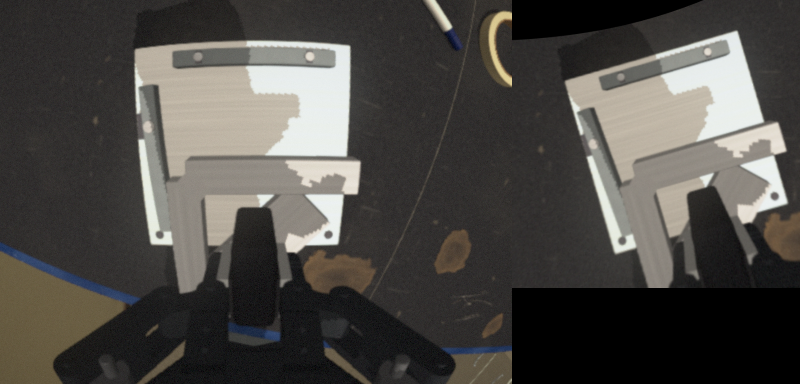

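```bash
python3 - <<'E'
from h import *
z=np.load("w2.npz",allow_pickle=True); m=z["m"].item(); c=(.55,.16)
T=np.array([.51935,.13472]); a=np.radians(16.2); X=np.array([np.cos(a),np.sin(a)]); Y=np.array([-X[1],X[0]])
o=ortho("wrist",z["p"],c,.1427,.12,700,m)
for an,l,P in segs(o,c,.12,.03):
    q=P-T
    if abs((an-16.2+45)%90-45)<2.5: print(round(an,1),round(l,3),"x",np.round(q@X,4),"y",np.round(q@Y,4))
s=manip.state(); print(s["clock"],s["position"],s["wrist_force"])
E
```

```text
106.3 0.115 x [0.115  0.1148] y [-0.0488  0.0658]
-73.8 0.085 x [0.0543 0.0542] y [ 0.0359 -0.0491]
106.1 0.084 x [0.0518 0.0519] y [-0.0474  0.0369]
106.3 0.082 x [0.1014 0.1013] y [-0.0398  0.0418]
-163.7 0.065 x [ 0.065  -0.0003] y [0.0651 0.065 ]
16.3 0.061 x [0.054  0.1153] y [-0.0495 -0.0493]
-163.8 0.048 x [0.1142 0.0657] y [0.0652 0.0652]
-73.4 0.046 x [0.1112 0.1115] y [ 0.043  -0.0033]
-73.6 0.043 x [0.1029 0.1031] y [ 0.0033 -0.0394]
-74.0 0.037 x [0.1119 0.1117] y [-0.0034 -0.0405]
-164.0 0.036 x [-0.0004 -0.0362] y [0.0507 0.0508]
16.4 0.032 x [0.0003 0.0323] y [-0.0496 -0.0495]
16.4 0.03 x [-0.0021  0.0283] y [0.0312 0.0313]
-163.8 0.03 x [0.0314 0.0011] y [0.0288 0.0289]
106.3 0.03 x [0.0323 0.0322] y [-0.002   0.0281]
5.2 [0.51950783 0.13506744 0.15629416] [ 0.67475228 -0.69172675 -3.8056839 ]
```

Call:
{"api": "move_arm", "payload": {
  "moves": [0,-0.013,-0.025,0,0,0,-0.026,-0.0495,0,0,0,-0.026,-0.0495,0,0,0.03,-0.026,-0.0495,0,0,0.06,-0.026,-0.0495,0,0,0.08,-0.026,-0.0495,0,0,0.1,-0.026,-0.0495,0,0,0.11,-0.026,-0.0495,0,0,0.11,-0.026,-0.0495,0,0,0.11,-0.026,-0.0495,0,0]
}}

```text
clock: 6.2
position: [0.5599, 0.1748, 0.0469]
orientation: [[0.001, 0.278, -0.961], [0.0, -0.961, -0.278], [-1.0, 0.0, -0.001]]
wrist_force: [-0.1, 0.6, -3.3]
grip_width: 0.0193
```

```bash
cat > st.py <<'E'
from h import *
def st(ref=None):
    s=manip.state(); a=np.radians(16.3); R=np.array([[np.cos(a),np.sin(a),0],[-np.sin(a),np.cos(a),0],[0,0,1]])
    o=np.array(s["orientation"]); 
    print("t%.2f"%s["clock"],"posJ mm",np.round(R@s["position"]*1e3,2),"yaw %.2f"%(np.degrees(np.arctan2(o[1,1],o[0,1]))+90),"FJ",np.round(R@s["wrist_force"],2),"TJ",np.round(R@s["wrist_torque"],3),"tilt",np.round(R@o[:,0]*57.3,2))
if __name__=="__main__": st()
E
python3 st.py
```

```text
t6.20 posJ mm [586.47  10.6   46.88] yaw 16.15 FJ [ 0.02  0.58 -3.32] TJ [0.004 0.032 0.015] tilt [ 3.00e-02 -0.00e+00 -5.73e+01]
```

Call:
{"api": "move_arm", "payload": {
  "moves": [0.004,0,0,-0.0015,0,0.008,0,0,-0.0015,0,0.01,0,0,-0.0015,0,0.01,0,0,-0.0015,0,0.01,0,0,-0.0015,0]
}}

```text
clock: 6.7
position: [0.5595, 0.1749, 0.0363]
orientation: [[0.0, 0.281, -0.96], [-0.0, -0.96, -0.281], [-1.0, 0.0, -0.0]]
wrist_force: [-0.1, -0.3, -3.5]
grip_width: 0.0192
```

```bash
python3 st.py
```

```text
t6.70 posJ mm [586.15  10.86  36.34] yaw 16.31 FJ [-0.19 -0.3  -3.53] TJ [-0.06   0.067  0.048] tilt [  0.   -0.  -57.3]
```

Call:
{"api": "move_arm", "payload": {
  "moves": [0.0005,0,0,0,0,0.001,0,0,0,0,0.001,0,0,0,0]
}}

```text
clock: 7.0
position: [0.5597, 0.175, 0.0355]
orientation: [[0.0, 0.281, -0.96], [0.0, -0.96, -0.281], [-1.0, 0.0, -0.0]]
wrist_force: [-0.3, -0.7, -2.8]
grip_width: 0.0193
```

```bash
python3 st.py
```

```text
t7.00 posJ mm [586.36  10.84  35.46] yaw 16.31 FJ [-0.5  -0.57 -2.82] TJ [ 0.036 -0.057 -0.021] tilt [ 3.00e-02 -0.00e+00 -5.73e+01]
```

Call:
{"api": "move_arm", "payload": {
  "moves": [0.0005,0,0,0,0,0.0005,0,0,0,0]
}}

```text
clock: 7.2
position: [0.5601, 0.1752, 0.0354]
orientation: [[0.001, 0.281, -0.96], [0.0, -0.96, -0.281], [-1.0, -0.0, -0.001]]
wrist_force: [0.2, 0.6, 3.0]
grip_width: 0.0192
```

Call:
{"api": "move_arm", "payload": {
  "moves": [0.0005,0,0,0,0,0.0005,0,0,0,0]
}}

```text
clock: 7.4
position: [0.5604, 0.1753, 0.0354]
orientation: [[0.002, 0.281, -0.96], [0.001, -0.96, -0.281], [-1.0, -0.0, -0.002]]
wrist_force: [-0.6, -0.4, 7.0]
grip_width: 0.019
```

```bash
python3 st.py
```

```text
t7.40 posJ mm [587.11  10.97  35.4 ] yaw 16.31 FJ [-0.71 -0.24  7.03] TJ [ 0.022  0.218 -0.04 ] tilt [  0.12   0.   -57.3 ]
```

Call:
{"api": "move_arm", "payload": {
  "moves": [-0.0007,0,-0.002,0,0,-0.0007,0,-0.005,0,0,-0.0007,0,-0.008,0,0,-0.0007,0,-0.01,0,0,-0.0007,0,-0.01,0,0]
}}

```text
clock: 7.9
position: [0.5702, 0.1781, 0.0354]
orientation: [[0.001, 0.281, -0.96], [0.001, -0.96, -0.281], [-1.0, -0.0, -0.001]]
wrist_force: [0.1, -0.0, 4.0]
grip_width: 0.0193
```

```bash
python3 st.py
```

```text
t7.90 posJ mm [597.23  10.93  35.37] yaw 16.31 FJ [ 0.08 -0.03  3.97] TJ [ 0.006 -0.172 -0.033] tilt [ 9.00e-02  1.00e-02 -5.73e+01]
```

Call:
{"api": "move_arm", "payload": {
  "moves": [0,0,-0.0005,0,0,0,0,-0.001,0,0,0,0,-0.001,0,0]
}}

```text
clock: 8.2
position: [0.5707, 0.1783, 0.0354]
orientation: [[0.001, 0.281, -0.96], [0.0, -0.96, -0.281], [-1.0, -0.0, -0.001]]
wrist_force: [-0.4, 0.3, 5.6]
grip_width: 0.0197
```

Call:
{"api": "move_arm", "payload": {
  "moves": [0,0,-0.0005,0,0,0,0,-0.001,0,0,0,0,-0.001,0,0]
}}

```text
clock: 8.5
position: [0.5716, 0.1785, 0.0354]
orientation: [[0.001, 0.281, -0.96], [0.0, -0.96, -0.281], [-1.0, -0.0, -0.001]]
wrist_force: [-0.3, -0.4, 6.1]
grip_width: 0.0193
```

```bash
python3 st.py
```

```text
t8.50 posJ mm [598.77  10.92  35.38] yaw 16.31 FJ [-0.44 -0.32  6.08] TJ [0.05  0.114 0.024] tilt [ 5.00e-02  1.00e-02 -5.73e+01]
```

Call:
{"api": "move_arm", "payload": {
  "moves": [-0.0003,0,-0.0005,0,0,-0.0003,0,-0.001,0,0,-0.0003,0,-0.001,0,0]
}}

```text
clock: 8.8
position: [0.5724, 0.1787, 0.0354]
orientation: [[0.0, 0.281, -0.96], [0.0, -0.96, -0.281], [-1.0, -0.0, -0.001]]
wrist_force: [-1.5, 0.7, 4.7]
grip_width: 0.0193
```

Call:
{"api": "move_arm", "payload": {
  "moves": [0,0,-0.0005,0,0,0,0,-0.0005,0,0]
}}

```text
clock: 9.0
position: [0.5727, 0.1788, 0.0354]
orientation: [[0.0, 0.281, -0.96], [0.0, -0.96, -0.281], [-1.0, -0.0, -0.0]]
wrist_force: [-0.5, 0.1, 6.2]
grip_width: 0.0193
```

Call:
{"api": "move_arm", "payload": {
  "moves": [0,0,-0.0005,0,0,0,0,-0.0005,0,0]
}}

```text
clock: 9.2
position: [0.5731, 0.1789, 0.0354]
orientation: [[0.0, 0.281, -0.96], [0.0, -0.96, -0.281], [-1.0, 0.0, -0.0]]
wrist_force: [-0.3, 0.9, 5.6]
grip_width: 0.019
```

Call:
{"api": "move_arm", "payload": {
  "moves": [0,0,-0.0005,0,0,0,0,-0.0005,0,0]
}}

```text
clock: 9.4
position: [0.5734, 0.179, 0.0354]
orientation: [[-0.0, 0.281, -0.96], [-0.0, -0.96, -0.281], [-1.0, 0.0, 0.0]]
wrist_force: [-1.1, 0.2, 4.9]
grip_width: 0.019
```

```bash
python3 st.py
```

```text
t9.40 posJ mm [600.64  10.86  35.37] yaw 16.30 FJ [-1.01  0.49  4.9 ] TJ [ 0.106  0.103 -0.066] tilt [-1.00e-02 -0.00e+00 -5.73e+01]
```

Call:
{"api": "move_arm", "payload": {
  "moves": [0,0,-0.0005,0,0,0,0,-0.0005,0,0]
}}

```text
clock: 9.6
position: [0.5735, 0.179, 0.0354]
orientation: [[-0.001, 0.281, -0.96], [-0.0, -0.96, -0.281], [-1.0, 0.0, 0.001]]
wrist_force: [-3.4, -0.6, 6.9]
grip_width: 0.0194
```

Call:
{"api": "move_arm", "payload": {
  "moves": [0,0,-0.0005,0,0,0,0,-0.0005,0,0]
}}

```text
clock: 9.8
position: [0.5735, 0.1791, 0.0354]
orientation: [[-0.002, 0.28, -0.96], [-0.001, -0.96, -0.28], [-1.0, 0.0, 0.002]]
wrist_force: [-4.8, -1.3, 8.9]
grip_width: 0.0191
```

Call:
{"api": "move_arm", "payload": {
  "moves": [0,0,-0.0005,0,0,0,0,-0.0005,0,0]
}}

```text
clock: 10.0
position: [0.5736, 0.1791, 0.0354]
orientation: [[-0.002, 0.28, -0.96], [-0.001, -0.96, -0.28], [-1.0, 0.0, 0.003]]
wrist_force: [-6.4, -1.5, 9.9]
grip_width: 0.0191
```

```bash
python3 st.py
```

```text
t10.00 posJ mm [600.8   10.93  35.41] yaw 16.28 FJ [-6.56  0.34  9.89] TJ [ 0.175  1.104 -0.303] tilt [-1.50e-01 -1.00e-02 -5.73e+01]
```

Call:
{"api": "move_arm", "payload": {
  "moves": [-0.0006,0,0,0.001,0,-0.0006,0,0,0.001,0,-0.0006,0,0,0.001,0]
}}

```text
clock: 10.3
position: [0.5736, 0.1792, 0.0355]
orientation: [[-0.002, 0.279, -0.96], [-0.001, -0.96, -0.279], [-1.0, 0.0, 0.003]]
wrist_force: [-6.2, -0.7, 6.3]
grip_width: 0.0192
```

```bash
python3 st.py
```

```text
t10.30 posJ mm [600.87  10.96  35.49] yaw 16.21 FJ [-6.19  1.08  6.35] TJ [ 0.2    0.96  -0.206] tilt [-1.50e-01 -1.00e-02 -5.73e+01]
```

Call:
{"api": "move_arm", "payload": {
  "moves": [0,0,0,0.001,0,0,0,0,0.001,0]
}}

```text
clock: 10.5
position: [0.5737, 0.1791, 0.0355]
orientation: [[-0.002, 0.278, -0.961], [-0.001, -0.961, -0.278], [-1.0, 0.0, 0.002]]
wrist_force: [-6.0, -1.6, 5.6]
grip_width: 0.0193
```

```bash
python3 st.py
```

```text
t10.50 posJ mm [600.9   10.93  35.5 ] yaw 16.13 FJ [-6.22  0.11  5.63] TJ [ 0.216  0.947 -0.097] tilt [-1.40e-01 -1.00e-02 -5.73e+01]
```

Call:
{"api": "move_arm", "payload": {
  "moves": [0,-0.002,0.0005,0,0,0,-0.005,0.0005,0,0,0,-0.008,0.0005,0,0,0,-0.008,0.0005,0,0]
}}

```text
clock: 10.9
position: [0.5713, 0.1873, 0.0355]
orientation: [[-0.002, 0.278, -0.96], [-0.0, -0.96, -0.278], [-1.0, -0.0, 0.002]]
wrist_force: [-5.6, -0.8, 2.6]
grip_width: 0.0195
```

```bash
python3 st.py
```

```text
t10.90 posJ mm [600.89  19.45  35.48] yaw 16.16 FJ [-5.6   0.81  2.63] TJ [ 0.106  0.962 -0.126] tilt [-9.00e-02  1.00e-02 -5.73e+01]
```

Call:
{"api": "move_arm", "payload": {
  "moves": [0,-0.0005,0,0,0,0,-0.001,0,0,0,0,-0.001,0,0,0]
}}

```text
clock: 11.2
position: [0.5712, 0.1876, 0.0355]
orientation: [[-0.001, 0.278, -0.961], [-0.001, -0.961, -0.278], [-1.0, 0.0, 0.002]]
wrist_force: [-4.9, -2.5, 4.2]
grip_width: 0.0193
```

Call:
{"api": "move_arm", "payload": {
  "moves": [0,-0.0005,0,0,0,0,-0.001,0,0,0,0,-0.001,0,0,0]
}}

```text
clock: 11.5
position: [0.5709, 0.1885, 0.0355]
orientation: [[-0.001, 0.278, -0.961], [-0.001, -0.961, -0.278], [-1.0, 0.0, 0.002]]
wrist_force: [-4.6, -1.9, 3.9]
grip_width: 0.0195
```

```bash
python3 st.py
```

```text
t11.50 posJ mm [600.89  20.68  35.5 ] yaw 16.13 FJ [-4.98 -0.51  3.86] TJ [-0.229  0.982 -0.093] tilt [-1.00e-01 -2.00e-02 -5.73e+01]
```

Call:
{"api": "move_arm", "payload": {
  "moves": [0,-0.0005,0,0,0,0,-0.001,0,0,0,0,-0.001,0,0,0]
}}

```text
clock: 11.8
position: [0.5709, 0.1886, 0.0355]
orientation: [[-0.001, 0.277, -0.961], [-0.002, -0.961, -0.277], [-1.0, 0.001, 0.002]]
wrist_force: [-3.9, -4.8, 4.6]
grip_width: 0.0189
```

Call:
{"api": "move_arm", "payload": {
  "moves": [0,-0.0005,0,0,0,0,-0.001,0,0,0,0,-0.001,0,0,0]
}}

```text
clock: 12.1
position: [0.5708, 0.1892, 0.0356]
orientation: [[-0.001, 0.277, -0.961], [-0.002, -0.961, -0.277], [-1.0, 0.002, 0.002]]
wrist_force: [-4.0, -5.3, 4.9]
grip_width: 0.0192
```

```bash
python3 st.py
```

```text
t12.10 posJ mm [600.94  21.36  35.57] yaw 16.09 FJ [-5.32 -4.    4.92] TJ [-0.83   1.04   0.046] tilt [ -0.1   -0.11 -57.3 ]
```

Call:
{"api": "move_arm", "payload": {
  "moves": [0,-0.0005,0,0,0,0,-0.001,0,0,0,0,-0.001,0,0,0]
}}

```text
clock: 12.4
position: [0.5705, 0.1901, 0.0356]
orientation: [[-0.001, 0.277, -0.961], [-0.002, -0.961, -0.277], [-1.0, 0.002, 0.002]]
wrist_force: [-4.2, -6.6, 4.7]
grip_width: 0.0192
```

```bash
python3 st.py
```

```text
t12.40 posJ mm [600.92  22.37  35.55] yaw 16.09 FJ [-5.9  -5.16  4.72] TJ [-0.768  1.047 -0.022] tilt [ -0.1   -0.11 -57.3 ]
```

Call:
{"api": "move_arm", "payload": {
  "moves": [0,-0.0005,0,0,0,0,-0.001,0,0,0,0,-0.001,0,0,0]
}}

```text
clock: 12.7
position: [0.5702, 0.191, 0.0356]
orientation: [[-0.001, 0.277, -0.961], [-0.002, -0.961, -0.277], [-1.0, 0.002, 0.002]]
wrist_force: [-4.0, -5.2, 4.4]
grip_width: 0.0191
```

Call:
{"api": "move_arm", "payload": {
  "moves": [0,-0.0005,0,0,0,0,-0.001,0,0,0,0,-0.001,0,0,0]
}}

```text
clock: 13.0
position: [0.5699, 0.192, 0.0355]
orientation: [[-0.001, 0.277, -0.961], [-0.002, -0.961, -0.277], [-1.0, 0.002, 0.002]]
wrist_force: [-4.7, -6.0, 4.9]
grip_width: 0.0191
```

```bash
python3 st.py
```

```text
t13.00 posJ mm [600.89  24.3   35.55] yaw 16.08 FJ [-6.2  -4.4   4.95] TJ [-0.765  1.024  0.049] tilt [ -0.11  -0.11 -57.3 ]
```

Call:
{"api": "move_arm", "payload": {
  "moves": [0,-0.0005,0,0,0,0,-0.0005,0,0,0]
}}

```text
clock: 13.2
position: [0.5699, 0.1922, 0.0356]
orientation: [[-0.001, 0.277, -0.961], [-0.003, -0.961, -0.277], [-1.0, 0.002, 0.002]]
wrist_force: [-5.0, -6.2, 4.7]
grip_width: 0.0196
```

```bash
python3 st.py
```

```text
t13.20 posJ mm [600.91  24.56  35.57] yaw 16.08 FJ [-6.55 -4.57  4.69] TJ [-0.943  1.075  0.045] tilt [ -0.11  -0.13 -57.3 ]
```

Call:
{"api": "move_arm", "payload": {
  "moves": [0,-0.0005,0,0,0,0,-0.0005,0,0,0]
}}

```text
clock: 13.4
position: [0.5699, 0.1923, 0.0356]
orientation: [[-0.001, 0.277, -0.961], [-0.003, -0.961, -0.277], [-1.0, 0.003, 0.002]]
wrist_force: [-3.9, -7.4, 5.8]
grip_width: 0.0195
```

```bash
python3 st.py
```

```text
t13.40 posJ mm [600.94  24.58  35.61] yaw 16.06 FJ [-5.82 -6.06  5.78] TJ [-1.143  1.121  0.058] tilt [ -0.11  -0.15 -57.3 ]
```

Call:
{"api": "move_arm", "payload": {
  "moves": [0,-0.0005,0,0,0,0,-0.0005,0,0,0]
}}

```text
clock: 13.6
position: [0.5699, 0.1923, 0.0356]
orientation: [[-0.001, 0.276, -0.961], [-0.004, -0.961, -0.276], [-1.0, 0.003, 0.002]]
wrist_force: [-3.5, -8.7, 4.8]
grip_width: 0.0193
```

```bash
python3 st.py
```

```text
t13.60 posJ mm [600.93  24.58  35.62] yaw 16.04 FJ [-5.78 -7.4   4.82] TJ [-1.367  1.128  0.091] tilt [ -0.11  -0.18 -57.3 ]
```

Call:
{"api": "move_arm", "payload": {
  "moves": [0,-0.0005,-0.0005,0,0,0,-0.0009,-0.0009,0,0,0,-0.0009,-0.0009,0,0]
}}

```text
clock: 13.9
position: [0.5699, 0.1922, 0.0356]
orientation: [[-0.002, 0.276, -0.961], [-0.005, -0.961, -0.276], [-1.0, 0.004, 0.004]]
wrist_force: [-7.0, -12.3, 9.3]
grip_width: 0.0194
```

```bash
python3 - <<'E'
from st import *
st(); m=manip.camera_model("wrist"); p,d=manip.camera("wrist"); st()
np.savez("w3.npz",p=p,d=d,m=m)
a=np.radians(16.3);X=np.array([np.cos(a),np.sin(a)]); Y=np.array([-X[1],X[0]]); c=(.57,.19)
for z in (.022,.026):
  o=ortho("wrist",p,c,z,.12,900,m); print(z)
  for an,l,P in segs(o,c,.12,.035):
    if abs((an-16.3+45)%90-45)<3: print(round(an,2),round(l,3),"x",np.round(P@X,4),"y",np.round(P@Y,4))
save("e.png",cv2.resize(p,(768,576))[:400])
E
```

```text
t13.90 posJ mm [600.94  24.57  35.64] yaw 16.02 FJ [-10.22  -9.83   9.34] TJ [-1.727  1.721  0.065] tilt [ -0.21  -0.25 -57.3 ]
t13.95 posJ mm [600.94  24.62  35.65] yaw 16.02 FJ [-10.22  -8.37   8.72] TJ [-1.715  1.701  0.082] tilt [ -0.21  -0.25 -57.3 ]
0.022
106.29 0.194 x [0.6789 0.6789] y [-0.0974  0.0963]
-73.68 0.133 x [0.6699 0.6699] y [ 0.0562 -0.0768]
106.28 0.1 x [0.6678 0.6679] y [-0.0868  0.013 ]
16.24 0.097 x [0.5812 0.678 ] y [-0.098  -0.0981]
-163.86 0.067 x [0.6779 0.6107] y [0.0971 0.0973]
106.06 0.053 x [0.6521 0.6523] y [0.0087 0.0614]
-163.86 0.05 x [0.6153 0.5651] y [0.0751 0.0752]
106.4 0.042 x [0.6521 0.652 ] y [-0.035  0.007]
-163.88 0.038 x [0.6325 0.5948] y [0.0533 0.0535]
106.0 0.037 x [0.633  0.6332] y [0.0159 0.0528]
16.27 0.037 x [0.5928 0.6294] y [0.0558 0.0558]
0.026
106.29 0.189 x [0.6791 0.6791] y [-0.0943  0.0946]
-73.68 0.121 x [0.6703 0.6703] y [ 0.0555 -0.0653]
16.29 0.107 x [0.571  0.6779] y [-0.0949 -0.0949]
106.28 0.098 x [0.6683 0.6683] y [-0.0842  0.0141]
-163.88 0.073 x [0.6781 0.605 ] y [0.0953 0.0955]
106.03 0.051 x [0.6529 0.6531] y [0.0092 0.0605]
-164.02 0.042 x [0.6102 0.5678] y [0.0738 0.074 ]
106.41 0.041 x [0.6529 0.6529] y [-0.0332  0.0075]
-163.88 0.037 x [0.634  0.5973] y [0.0526 0.0527]
16.26 0.036 x [0.5952 0.6309] y [0.055 0.055]
106.08 0.036 x [0.6344 0.6345] y [0.0162 0.0518]
```

View pics/e.png

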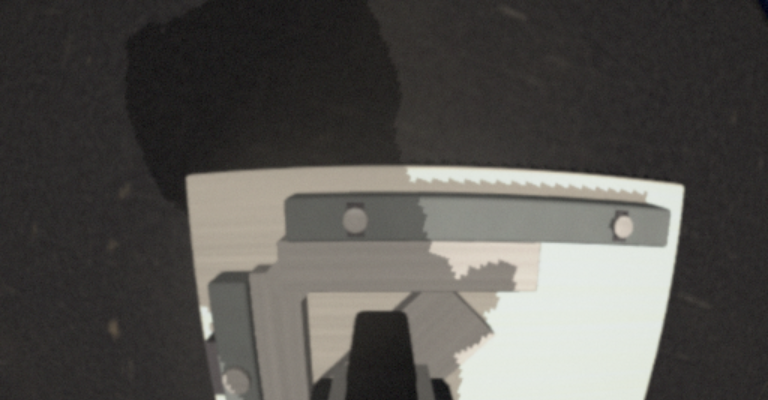

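Call:
{"api": "move_arm", "payload": {
  "moves": [-0.0006,0,0,-0.0008,0,-0.0006,0,0,-0.0015,0,-0.0006,0,0,-0.0015,0]
}}

```text
clock: 14.25
position: [0.5699, 0.1923, 0.0358]
orientation: [[-0.002, 0.278, -0.961], [-0.005, -0.961, -0.278], [-1.0, 0.004, 0.004]]
wrist_force: [-4.7, -10.0, 5.2]
grip_width: 0.0194
```

```bash
python3 st.py
```

```text
t14.25 posJ mm [601.    24.65  35.82] yaw 16.14 FJ [-7.26 -8.24  5.16] TJ [-1.774  1.432 -0.117] tilt [ -0.21  -0.24 -57.3 ]
```

Call:
{"api": "move_arm", "payload": {
  "moves": [0,-0.0003,-0.0005,0,0,0,-0.0003,-0.0005,0,0,0,-0.0003,-0.0005,0,0]
}}

```text
clock: 14.55
position: [0.5699, 0.1923, 0.0358]
orientation: [[-0.003, 0.278, -0.961], [-0.006, -0.961, -0.278], [-1.0, 0.005, 0.005]]
wrist_force: [-5.9, -11.4, 7.0]
grip_width: 0.0194
```

```bash
python3 - <<'E'
from st import *
for i in range(4): st(); manip.camera("wrist")
E
```

```text
t14.55 posJ mm [600.97  24.64  35.78] yaw 16.12 FJ [-8.88 -9.28  7.02] TJ [-1.838  1.802 -0.113] tilt [ -0.27  -0.26 -57.3 ]
t14.60 posJ mm [600.97  24.62  35.8 ] yaw 16.12 FJ [-9.69 -9.42  7.32] TJ [-1.871  1.722 -0.043] tilt [ -0.27  -0.26 -57.3 ]
t14.65 posJ mm [600.98  24.66  35.8 ] yaw 16.12 FJ [-9.37 -8.89  6.81] TJ [-1.867  1.75  -0.064] tilt [ -0.27  -0.26 -57.3 ]
t14.70 posJ mm [600.98  24.64  35.78] yaw 16.12 FJ [-8.77 -9.58  6.95] TJ [-1.875  1.739 -0.1  ] tilt [ -0.27  -0.26 -57.3 ]
```

Call:
{"api": "move_arm", "payload": {
  "moves": [0,0,0,0,0,0,0,0,0,0,0,0,0,0,0,0,0,0,0,0,0,0,0,0,0,0,0,0,0,0,0,0,0,0,0,0,0,0,0,0,0,0,0,0,0,0,0,0,0,0]
}}

```text
clock: 15.75
position: [0.5699, 0.1923, 0.0358]
orientation: [[-0.003, 0.278, -0.961], [-0.006, -0.961, -0.278], [-1.0, 0.005, 0.005]]
wrist_force: [-6.9, -11.0, 7.1]
grip_width: 0.0193
```

Call:
{"api": "move_arm", "payload": {
  "moves": [0,0,0,0,0,0,0,0,0,0,0,0,0,0,0,0,0,0,0,0,0,0,0,0,0,0,0,0,0,0]
}}

```text
clock: 16.35
position: [0.5699, 0.1923, 0.0358]
orientation: [[-0.003, 0.278, -0.961], [-0.006, -0.961, -0.278], [-1.0, 0.005, 0.005]]
wrist_force: [-6.1, -11.8, 6.8]
grip_width: 0.0192
```

```bash
python3 st.py
```

```text
t16.35 posJ mm [600.98  24.62  35.77] yaw 16.12 FJ [-9.2  -9.63  6.85] TJ [-1.848  1.756 -0.107] tilt [ -0.27  -0.26 -57.3 ]
```

Call:
{"api": "move_arm", "payload": {
  "moves": [0,0.0005,0.0005,0,0,0,0.001,0.001,0,0,0,0.0013,0.001,0,0,0,0.0013,0.001,0,0]
}}

```text
clock: 16.75
position: [0.5699, 0.1923, 0.0357]
orientation: [[-0.002, 0.278, -0.96], [-0.004, -0.96, -0.278], [-1.0, 0.003, 0.003]]
wrist_force: [-3.5, -7.7, 2.9]
grip_width: 0.0191
```

```bash
python3 st.py
```

```text
t16.75 posJ mm [600.99  24.62  35.73] yaw 16.16 FJ [-5.58 -6.44  2.86] TJ [-1.323  1.042 -0.118] tilt [ -0.16  -0.17 -57.3 ]
```

Call:
{"api": "move_arm", "payload": {
  "moves": [0.0002,0.0006,0.0004,0,0,0.0003,0.0013,0.0007,0,0,0.0003,0.0013,0.0007,0,0]
}}

```text
clock: 17.05
position: [0.5699, 0.1922, 0.0356]
orientation: [[-0.001, 0.279, -0.96], [-0.002, -0.96, -0.279], [-1.0, 0.001, 0.001]]
wrist_force: [-2.4, -5.8, -0.3]
grip_width: 0.0192
```

```bash
python3 st.py
```

```text
t17.05 posJ mm [600.95  24.56  35.61] yaw 16.20 FJ [-3.95 -4.91 -0.27] TJ [-0.928  0.666 -0.252] tilt [ -0.07  -0.08 -57.3 ]
```

Call:
{"api": "move_arm", "payload": {
  "moves": [0.0003,0,0,0.001,0,0.0004,0.0004,0,0.0015,0,0.0004,0.0004,0,0.0015,0]
}}

```text
clock: 17.35
position: [0.5699, 0.1922, 0.0355]
orientation: [[-0.001, 0.277, -0.961], [-0.001, -0.961, -0.277], [-1.0, 0.001, 0.001]]
wrist_force: [-3.3, -4.8, 4.9]
grip_width: 0.0195
```

```bash
python3 st.py
```

```text
t17.35 posJ mm [600.93  24.54  35.53] yaw 16.10 FJ [-4.55 -3.69  4.91] TJ [-0.726  0.889 -0.036] tilt [ -0.06  -0.07 -57.3 ]
```

Call:
{"api": "move_arm", "payload": {
  "moves": [0,0,0,0,0.5,0,0,0,0,0.5,0,0,0,0,0.5,0,0,0,0,0.5,0,0,0,0,0.5]
}}

```text
clock: 17.85
position: [0.5702, 0.1936, 0.0358]
orientation: [[0.0, 0.278, -0.961], [0.0, -0.961, -0.278], [-1.0, -0.0, -0.0]]
wrist_force: [-0.1, -0.3, -0.0]
grip_width: 0.0429
```

```bash
python3 - <<'E'
from st import *
st(); m=manip.camera_model("wrist"); p,d=manip.camera("wrist"); np.savez("w4.npz",p=p,d=d,m=m)
save("f.png",cv2.resize(p,(768,576)))
E
```

```text
t17.85 posJ mm [601.59  25.78  35.8 ] yaw 16.14 FJ [-0.2  -0.29 -0.03] TJ [-0.047 -0.02   0.06 ] tilt [ 2.00e-02  1.00e-02 -5.73e+01]
```

View pics/f.png

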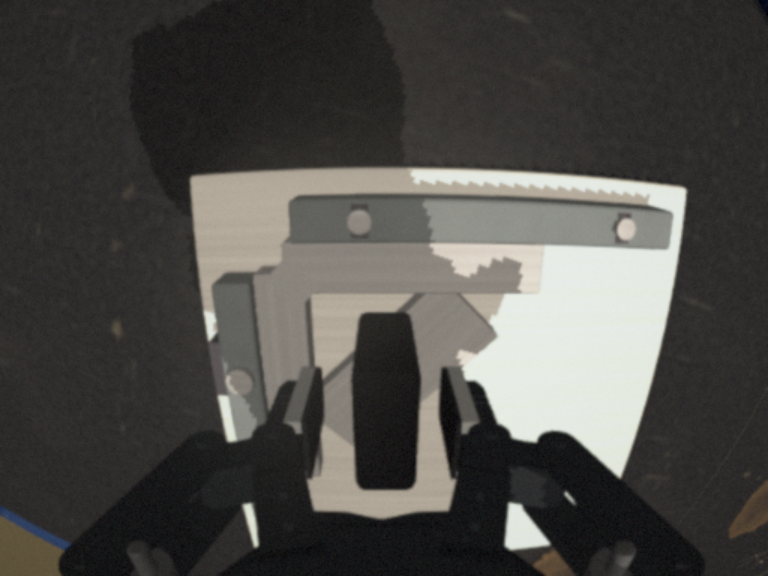

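Call:
{"api": "move_arm", "payload": {
  "moves": [0.0,0,0,0,0.5,-0.02,0,0,0,0.5,-0.05,0,0,0,0.5,-0.09,0,0,0,0.5,-0.13,0,0,0,0.5,-0.17,0,0,0,0.5,-0.2,0,0.02,0,0.5,-0.2,0,0.04,0,0.5,-0.2,0,0.04,0,0.5,-0.2,0,0.04,0,0.5]
}}

```text
clock: 18.9
position: [0.5317, 0.182, 0.2359]
orientation: [[0.001, 0.278, -0.961], [-0.0, -0.961, -0.278], [-1.0, 0.0, -0.001]]
wrist_force: [1.3, 0.1, -1.0]
grip_width: 0.0425
```

```bash
python3 - <<'E'
from st import *
st(); m=manip.camera_model("wrist"); p,d=manip.camera("wrist"); np.savez("w5.npz",p=p,d=d,m=m)
a=np.radians(16.3);X=np.array([np.cos(a),np.sin(a)]); Y=np.array([-X[1],X[0]]); c=(.57,.19)
for z in (.022,):
  o=ortho("wrist",p,c,z,.13,1000,m)
  for an,l,P in segs(o,c,.13,.035):
    if abs((an-16.3+45)%90-45)<3: print(round(an,2),round(l,3),"x",np.round(P@X,4),"y",np.round(P@Y,4))
save("g.png",cv2.resize(o,(600,600)))
E
```

```text
t18.90 posJ mm [561.45  25.43 235.91] yaw 16.12 FJ [ 1.28 -0.23 -1.04] TJ [-0.011  0.032  0.021] tilt [ 3.00e-02 -2.00e-02 -5.73e+01]
106.45 0.205 x [0.6773 0.6767] y [-0.1041  0.1013]
-163.72 0.189 x [0.6765 0.4878] y [0.1015 0.1016]
-73.62 0.122 x [0.4704 0.4705] y [ 0.0463 -0.0755]
16.18 0.109 x [0.5678 0.6767] y [-0.1046 -0.1048]
106.42 0.089 x [0.6523 0.6521] y [-0.0903 -0.001 ]
-163.89 0.044 x [0.6172 0.5733] y [0.0145 0.0146]
-163.81 0.039 x [0.6307 0.5916] y [0.0543 0.0544]
```

View pics/g.png

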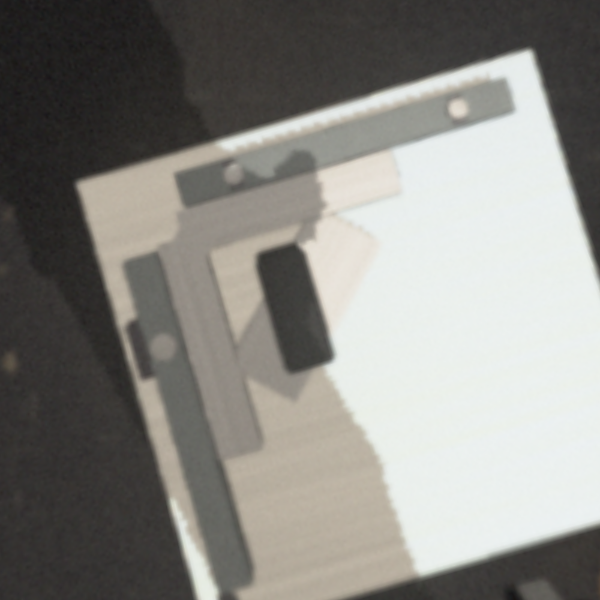

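```bash
python3 - <<'E'
from st import *
z=np.load("w5.npz",allow_pickle=True); m=z["m"].item()
a=np.radians(16.3);X=np.array([np.cos(a),np.sin(a)]); Y=np.array([-X[1],X[0]]); c=(.55,.2)
for h in (.008,.022,.026):
  o=ortho("wrist",z["p"],c,h,.12,1600,m); print(h)
  for an,l,P in segs(o,c,.12,.015):
    x,y=P@X,P@Y
    if (abs((an-16.3+45)%90-45)<5) and (.06<y.mean()<.1 or .64<x.mean()<.66): print(round(an,2),round(l,3),"x",np.round(x,4),"y",np.round(y,4))
save("i.png",cv2.resize(o[100:1000,500:1400],(700,700))[:600])
E
```

```text
0.008
106.03 0.068 x [0.6779 0.6782] y [0.0357 0.1038]
107.67 0.033 x [0.6528 0.652 ] y [-0.0358 -0.0031]
-164.28 0.03 x [0.6638 0.634 ] y [0.1042 0.1045]
0.022
107.67 0.031 x [0.6525 0.6518] y [-0.0329 -0.002 ]
105.53 0.028 x [0.6766 0.677 ] y [0.0729 0.1008]
-163.84 0.018 x [0.6612 0.6434] y [0.1013 0.1014]
0.026
107.63 0.031 x [0.6524 0.6517] y [-0.0328 -0.0017]
16.19 0.029 x [0.6388 0.6683] y [-0.1032 -0.1032]
105.73 0.028 x [0.6764 0.6766] y [0.0724 0.1   ]
-164.33 0.023 x [0.6631 0.6397] y [0.1004 0.1007]
```

View pics/i.png

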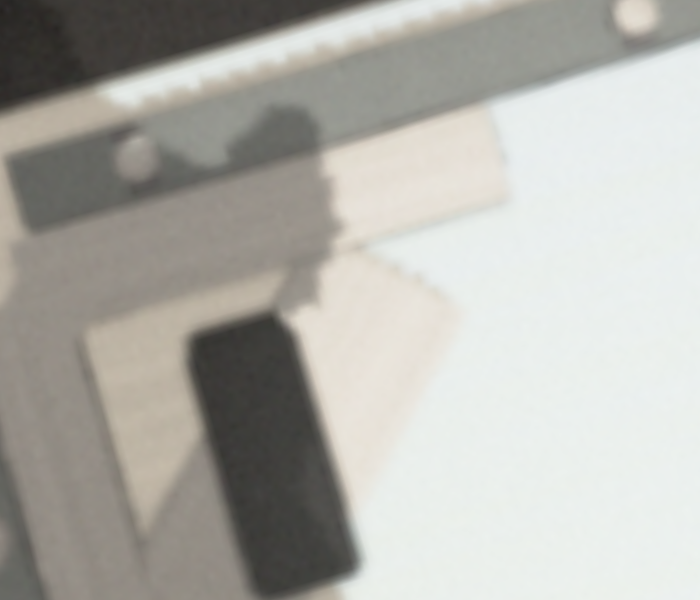

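```bash
python3 -c "
from st import *
st(); print(manip.job_done())"
```

```text
t18.95 posJ mm [561.7   25.44 235.5 ] yaw 16.12 FJ [ 0.52 -0.72  0.15] TJ [-0.021  0.079  0.026] tilt [-0.00e+00 -1.00e-02 -5.73e+01]
the job is handed in; nothing more can be done
None
```

I picked up the square by its grip and laid it on the plate. I felt for the fixed fence, then pushed the square in +y until it swung the leaning fence true and stopped solid on both fences. I held it there for about 1.8 s, eased off to about 4 N on each, opened the gripper and lifted clear. The job was handed in at 18.95 s.

**Forces:** during the hold the wrist read 8.8–9.7 N on the fixed fence and 8.9–9.6 N on the swivel fence. The largest push I read was about 10.2 N. Forces are reported only between moves, so I did not see the peaks inside a move.

**Flushness:** the torque about vertical stayed near zero, as it should when each contact is spread along its edge. After release the wrist pictures show no gap at the fixed fence. The swivel fence also looks flush and parallel to the plate's edge.

**Checks that were weaker or disagreed:**
- While pressed, one picture put the square's edge up to 0.3° off the fixed fence. Other edges in that picture agreed within 0.2°, so I trusted the force and torque readings.
- The final close-up fit did not pick out the swivel fence's inner face clearly, so that side rests on the picture by eye plus the force readings.
- I did not re-measure the bystanders; the arm never went near them.

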